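Line up the spare-parts jars on the rack by size

TASK

Tidy the four spare-parts jars onto the wooden rack in order of size: one jar upright in the middle of each grey pad, the largest next to the steel bookend and each next one smaller, down to the smallest at the other end. Do not tip any jar over, and leave the red parts bin where it is.

Things in the scene. Friction and masses are not known exactly. Their poses are not given: they have to be found in the camera images.
- jar_huge_center (a point): Centre (half-way up) of the largest jar: a straight round clear plastic jar of spare parts with a paper label and a black screw lid as wide as the jar, 61 mm across, 98 mm tall, upright, about 280 g. Its z axis points up; any turn about it is the same.
- jar_large_center (a point): Centre (half-way up) of the second largest jar: a straight round clear plastic jar of spare parts with a paper label and a black screw lid as wide as the jar, 52 mm across, 82 mm tall, upright, about 180 g. Its z axis points up; any turn about it is the same.
- jar_medium_center (a point): Centre (half-way up) of the second smallest jar: a straight round clear plastic jar of spare parts with a paper label and a black screw lid as wide as the jar, 43 mm across, 66 mm tall, upright, about 110 g. Its z axis points up; any turn about it is the same.
- jar_small_center (a point): Centre (half-way up) of the smallest jar: a straight round clear plastic jar of spare parts with a paper label and a black screw lid as wide as the jar, 34 mm across, 50 mm tall, upright, about 60 g. Its z axis points up; any turn about it is the same.
- mark_a: One of four identical flat grey round pads, 68 mm across with a white dot at its middle (under 1 mm thick), in a straight row, 80 mm apart, on the dark wooden rack (a fixed board 92 mm deep, 440 mm long, 12 mm thick). Origin at the pad's centre at the board's top; its y axis runs along the row, x across it, z up. Which letter lies where along the row varies.
- mark_b: One of four identical flat grey round pads, 68 mm across with a white dot at its middle (under 1 mm thick), in a straight row, 80 mm apart, on the dark wooden rack (a fixed board 92 mm deep, 440 mm long, 12 mm thick). Origin at the pad's centre at the board's top; its y axis runs along the row, x across it, z up. Which letter lies where along the row varies.
- mark_c: One of four identical flat grey round pads, 68 mm across with a white dot at its middle (under 1 mm thick), in a straight row, 80 mm apart, on the dark wooden rack (a fixed board 92 mm deep, 440 mm long, 12 mm thick). Origin at the pad's centre at the board's top; its y axis runs along the row, x across it, z up. Which letter lies where along the row varies.
- mark_d: One of four identical flat grey round pads, 68 mm across with a white dot at its middle (under 1 mm thick), in a straight row, 80 mm apart, on the dark wooden rack (a fixed board 92 mm deep, 440 mm long, 12 mm thick). Origin at the pad's centre at the board's top; its y axis runs along the row, x across it, z up. Which letter lies where along the row varies.
- bookend: Fixed steel bookend standing on the rack in line with the pads, at one end of the row or the other: an upright plate 84 mm wide across the rack, 16 mm thick, 70 mm tall on a foot 44 mm wide along the row and 6 mm thick; origin under its middle, at the board's top, 70 mm from the centre of the nearest pad. The other end of the row has only a low wooden strip, 12 mm square, 70 mm from the centre of its nearest pad.
- parts_bin: Loose open red plastic parts bin, 100 x 85 x 50 mm, standing to one side (the robot's right); not part of the job. Origin under its middle.

How it is judged:
By the outcome, as a careful person would: the job done as asked, in the order asked, and still so for the second after the job is handed in, with the robot touching nothing.
It also fails if it takes over 88 s, if anything falls off the work surface, if the arm or the gripper's body presses on something with over 40 N, if the wrist force passes 120 N, or if a joint passes its speed limit or range.

ROBOT

A 6-joint arm with a two-finger parallel gripper is mounted at the origin on the work surface. World frame = base frame: x ahead of the robot, y to its left, z up, the work surface at z = 0. Lengths are in m, angles in rad, forces in N, time in s.
With the tool pointing down it reaches from about 0.35 to 0.775 m from the base axis. Payload 7.3 kg.
Tool frame: the origin (TCP) lies at the centre of the arm's flange, where the gripper is bolted on; the fingertips stand 178 mm ahead of it and the grasp point (between the pads) lies 159 mm ahead of it; z points along the fingers, y is the line along which they close (so a half turn about z gives the same grasp; the last joint's range is limited). The gripper opens to 92 mm and grips with 3 to 60 N. Pads are 19 mm wide; open, the fingers measure 130 mm over their backs; the gripper's body (75 mm by 190 mm) begins 47 mm behind the grasp point.
Start: joints at [1.007, 0.342, 1.524, -0, 1.275, -0.146], TCP at [0.213, 0.48, 0.405] pointing down, gripper open.
Joint ranges: [-2.53, 2.53], [-0.77, 2.02], [0.04, 2.7], [-1, 4.14], [0.28, 2.66], [-3.11, 3.11]. Speed limits (rad/s): [2.57, 2.57, 3.14, 3.14, 3.14, 3.14].

INTERFACE

Orientations are given as [roll, pitch, yaw] about the fixed x, y, z axes, in that order (R = Rz(yaw) Ry(pitch) Rx(roll)).
In Python, from cell import telemetry, vision, ticket gives the robot as it stands.
- The arm moves only by the shell command python3 -m crank 'ROWS' [FORCE]. ROWS is JSON, a list of rows, each a list of 5 numbers: the gripper command: -1 is shut, 1 is fully open, values between are in proportion, then the shift along the tool's x, y, z in mm, then the turn about the tool's z in rad. In form: [[fingers, dx, dy, dz, roll], ...]. A call has 1 to 12 rows; each row is the pose to reach, as a shift and turn from the pose commanded when the call began, along the tool's axes at that moment; what a row does not reach only later rows make up. A row lasts 1/12 s, in which the tool goes at most 41.7 mm and 7.16 degrees, less where a joint would pass 70% of its speed; a pose out of reach is approached as far as the arm can. A call with a gripper value outside its range is refused whole. The fingers move at their own pace and stop on an object; FORCE is the grip in N (left out, the last holds). Time passes only in rows, so rows that repeat a pose let the fingers close. It gives the time, the measured TCP pose, the force, the opening and the grip force at its end, in the units of the state.
- telemetry.observe(): the state, without advancing time (a new reading comes with each control period).
- vision.read_camera(name): name is "side" or "top" or "wrist"; returns (picture, depth): 420x560x3 uint8, red, green, blue; 420x560 float32, m along the optical axis (not along the pixel's ray), 0 where there is no reading.
- vision.get_calibration(name): a dict with "camera_matrix" (3x3 intrinsics, pixels), "rvec" (rotation vector, rad) and "tvec" (3), from world to camera coordinates, as OpenCV has them. Camera axes: x right, y down, z forward; pixel columns grow to the right and rows downward; lengths in m; the calibration is good to about 2 mm. The wrist camera is an equidistant fisheye: a pixel r from the principal point sees the ray r / f radians off the axis. A picture is of the moment at which its call begins: read the wrist's pose just before it. get_calibration takes no time and is no camera call; for the wrist camera it gives the pose at the moment of the call.
- ticket.hand_in(): hands the job in; it is judged then, once.
The state is a dict: "time": time; "qpos": joint angles; "qvel": joint speeds; "joint_efforts": joint torques, N m; "tool_pos": TCP position; "tool_rot": TCP orientation; "contact_force": force on the tool from outside, world axes, zero at the start; "torque": the same for the moment, N m; "opening": finger opening in m; "grip_force": force on a finger pad.
Only numpy, scipy, OpenCV 4.12 (cv2) and the standard library are available. Lean on these libraries where they do the work, as an engineer would, in place of code of your own. Each camera call takes 0.05 s, during which the arm holds its last target. There are 200 camera calls.

## Working session

There is one attempt and no reset: what is moved stays moved. The work goes in short steps, Python scripts to look and compute and a shell command to move; the robot and the scene stay as the last step left them, time stands still between calls to the robot, and variables do not carry over. Pictures are saved under pics/ and viewed, at most 14 in all, crops included, and the job is handed in when it is done.

```bash
mkdir -p pics; cat > h.py <<'E'
import numpy as np, cv2
from cell import telemetry, vision, ticket
def snap(n,f):
    c=vision.get_calibration(n); im,d=vision.read_camera(n)
    cv2.imwrite('pics/'+f+'.png',im[:,:,::-1]); np.savez('pics/'+f+'.npz',im=im,d=d,**{k:np.array(v) for k,v in c.items() if k in('camera_matrix','rvec','tvec')})
def world(f,u,v,z=None):
    """pinhole pixel -> world by depth, or by plane z"""
    q=np.load('pics/'+f+'.npz'); K=q['camera_matrix'];R=cv2.Rodrigues(q['rvec'])[0];t=q['tvec'].ravel()
    r=np.linalg.inv(K)@[u,v,1]; o=-R.T@t; w=R.T@r
    s=q['d'][int(v),int(u)] if z is None else (z-o[2])/w[2]
    return o+s*w
E
python3 - <<'E'
from h import *
snap('top','top1'); snap('side','side1')
s=telemetry.observe(); print(s['time'],s['tool_pos'],s['tool_rot'],s['opening'])
E
```

```text
0.1 [0.21291684 0.4797641  0.40414144] [-3.14027863e+00 -2.04713767e-04  2.72384926e+00] 0.09181117265004847
```

View pics/top1.png

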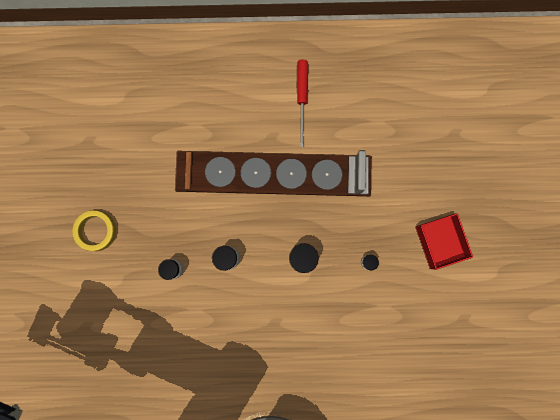

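View pics/side1.png

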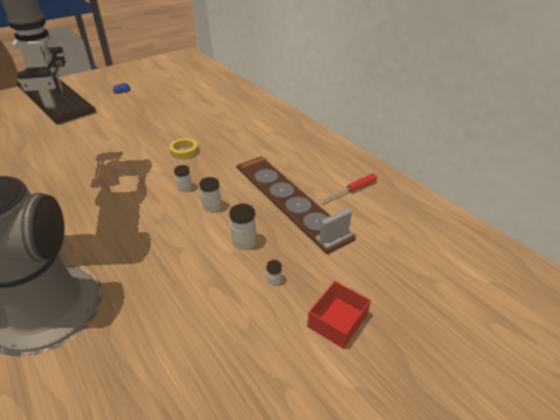

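The top view shows the pads at about (220,172), (256,173), (291,173) and (327,174), with the bookend on the right at (360,172). The jar lids are medium (168,270), large (225,258), huge (304,258) and small (371,262).

```bash
python3 - <<'E'
from h import *
im=np.load('pics/top1.npz')['im'].astype(int)
def cen(mask,u,v,r):
    m=np.zeros(mask.shape,bool); m[v-r:v+r+1,u-r:u+r+1]=1
    n,l,st,c=cv2.connectedComponentsWithStats((mask&m).astype(np.uint8))
    k=1+st[1:,4].argmax(); return c[k],st[k]
bl=im.max(2)<45
for n,u,v,r,h in [('med',168,270,14,.066),('large',225,258,16,.082),('huge',304,258,19,.098),('small',371,262,11,.05)]:
    c,s=cen(bl,u,v,r); print(n,c,s,world('top1',*c,z=h).round(4))
gr=(im.max(2)-im.min(2)<15)&(im.max(2)>70)
P=[]
for u,v in[(220,172),(256,173),(291,173),(327,174)]:
    c,s=cen(gr,u,v,17); P.append(world('top1',*c,z=.012)); print(c,s,P[-1].round(4))
print(np.linalg.norm(np.diff(P,axis=0),axis=1))
q=telemetry.observe()
R=cv2.Rodrigues(np.zeros(3))[0]
from scipy.spatial.transform import Rotation as Ro
print(Ro.from_euler('xyz',q['tool_rot']).as_matrix().round(3))
E
```

```text
med [168.51242236 269.04347826] [159 260  20  20 322] [0.4287 0.2051 0.066 ]
large [224.43318966 257.55603448] [213 246  24  24 464] [0.4504 0.0851 0.082 ]
huge [303.72560976 257.67682927] [290 243  29  30 656] [ 0.4469 -0.0794  0.098 ]
small [370.52105263 261.96842105] [363 255  16  15 190] [ 0.4347 -0.2225  0.05  ]
[219.65945166 171.3997114 ] [205 157  30  30 693] [0.6432 0.1039 0.012 ]
[255.16424419 172.22674419] [241 158  30  30 688] [0.6397 0.0242 0.012 ]
[290.79015919 173.1186686 ] [276 159  30  30 691] [ 0.636  -0.0557  0.012 ]
[326.47024673 174.03193033] [312 160  30  29 689] [ 0.6323 -0.1357  0.012 ]
[0.07979407 0.0800224  0.08009562]
[[-0.914  0.406 -0.001]
 [ 0.406  0.914 -0.001]
 [ 0.    -0.001 -1.   ]]
```

```bash
cat > go.py <<'E'
import sys
from h import *
from scipy.spatial.transform import Rotation as Ro
# target: x y of grasp point, z of grasp point, optional yaw
x,y,z=map(float,sys.argv[1:4]); yaw=float(sys.argv[4]) if len(sys.argv)>4 else 1.525
s=telemetry.observe(); R=Ro.from_euler('xyz',s['tool_rot']).as_matrix()
print(s['time'],s['tool_pos'].round(4) if hasattr(s['tool_pos'],'round') else s['tool_pos'],'shift mm',(R.T@(np.array([x,y,z+.159])-s['tool_pos'])*1000).round(1),'roll',round(s['tool_rot'][2]-yaw,3),'open',s['opening'],'grip',s['grip_force'])
E
python3 go.py .4469 -.0794 .17
python3 -m crank '[[1,-440,-416,0,1.2],[1,-440,-416,0,1.2],[1,-440,-416,0,1.2],[1,-440,-416,0,1.2],[1,-440,-416,0,1.2],[1,-440,-416,0,1.2],[1,-440,-416,0,1.2],[1,-440,-416,0,1.2],[1,-440,-416,0,1.2],[1,-440,-416,0,1.2],[1,-440,-416,0,1.2],[1,-440,-416,0,1.2]]' 30
python3 go.py .4469 -.0794 .17
```

```text
0.1 [0.2129 0.4798 0.4041] shift mm [-440.7 -416.1   75.6] roll 1.199 open 0.09181117265004847 grip 0.0
time: 1.1
tool_pos: [0.4058, 0.0164, 0.4047]
tool_rot: [3.142, -0.0, 1.523]
contact_force: [0.6, 0.2, -0.0]
opening: 0.0917
grip_force: 0.0
1.1 [0.4058 0.0164 0.4047] shift mm [-93.7  45.6  75.7] roll -0.002 open 0.09172900274256654 grip 0.0
```

```bash
python3 -m crank '[[1,-31,15,0,0],[1,-62,30,0,0],[1,-94,46,30,0],[1,-94,46,76,0],[1,-94,46,76,0],[1,-94,46,76,0],[1,-94,46,76,0]]'
python3 go.py .4469 -.0794 .062
python3 -c "
from h import *
snap('wrist','w1')"
```

```text
time: 1.68
tool_pos: [0.4473, -0.0771, 0.3293]
tool_rot: [-3.141, -0.001, 1.524]
contact_force: [0.4, 0.0, 0.4]
opening: 0.0917
grip_force: 0.0
1.6833 [ 0.4473 -0.0771  0.3293] shift mm [ -2.4  -0.2 108.3] roll -0.001 open 0.0917445437186331 grip 0.0
```

View pics/w1.png

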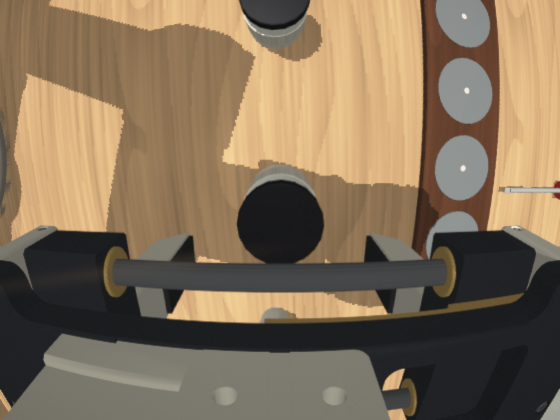

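The wrist view shows the huge lid at (280,222), centred between the fingers at about x 165 and 395. I'm descending and gripping.

```bash
python3 -m crank '[[1,-2,0,35,0],[1,-2,0,65,0],[1,-2,0,90,0],[1,-2,0,108,0],[1,-2,0,108,0],[1,-2,0,108,0],[-1,-2,0,108,0],[-1,-2,0,108,0],[-1,-2,0,108,0],[-1,-2,0,108,0],[-1,-2,0,108,0],[-1,-2,0,108,0]]' 25
python3 -m crank '[[-1,0,0,0,0],[-1,0,0,0,0],[-1,0,0,-5,0],[-1,0,0,-20,0],[-1,0,0,-40,0],[-1,0,0,-70,0],[-1,0,0,-100,0],[-1,0,0,-100,0]]'
python3 go.py .6323 -.1357 .16
```

```text
time: 2.73
tool_pos: [0.4473, -0.0796, 0.2212]
tool_rot: [3.141, 0.0, 1.524]
contact_force: [0.5, 0.9, 4.2]
opening: 0.061
grip_force: 25.0
time: 3.4
tool_pos: [0.4483, -0.0799, 0.3255]
tool_rot: [3.133, 0.002, 1.524]
contact_force: [1.1, 0.7, -1.5]
opening: 0.0608
grip_force: 25.0
3.4 [ 0.4483 -0.0799  0.3255] shift mm [-47.1 186.4   8.2] roll -0.001 open 0.0607733383017921 grip 25.00005394220352
```

```bash
python3 -m crank '[[-1,-5,20,0,0],[-1,-12,48,0,0],[-1,-20,80,0,0],[-1,-28,112,0,0],[-1,-36,144,0,0],[-1,-43,170,0,0],[-1,-47,182,0,0],[-1,-47,186,0,0],[-1,-47,186,0,0],[-1,-47,186,0,0],[-1,-47,186,0,0],[-1,-47,186,0,0]]'
python3 go.py .6323 -.1357 .075
python3 -c "
from h import *
snap('wrist','w2');print(telemetry.observe()['contact_force'])"
```

```text
time: 4.4
tool_pos: [0.63, -0.1349, 0.3209]
tool_rot: [-3.141, -0.0, 1.524]
contact_force: [-0.5, -0.1, -2.5]
opening: 0.0609
grip_force: 25.0
4.4 [ 0.63   -0.1349  0.3209] shift mm [-0.7  2.4 86.9] roll -0.001 open 0.060924749987351486 grip 25.00001460313797
[-1.06065686  0.5102071  -1.98427883]
```

View pics/w2.png

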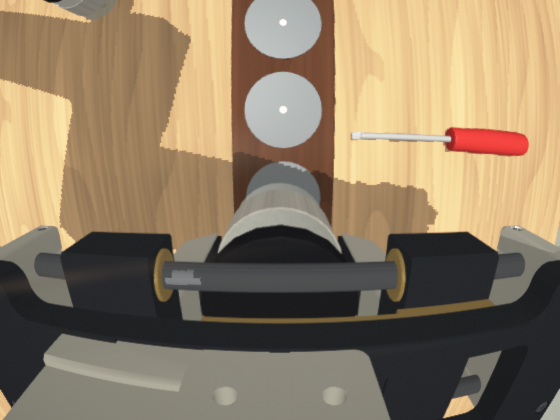

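The jar is held upright over the end pad, and the pad row is visible at x≈283. I'm lowering it.

```bash
python3 -m crank '[[-1,-1,2,20,0],[-1,-1,2,45,0],[-1,-1,2,65,0],[-1,-1,2,78,0],[-1,-1,2,82,0],[-1,-1,2,84,0],[-1,-1,2,85,0],[-1,-1,2,86,0],[-1,-1,2,86,0],[-1,-1,2,86,0]]'
python3 go.py .6323 -.1357 .075
```

```text
time: 5.28
tool_pos: [0.6328, -0.1364, 0.2356]
tool_rot: [3.14, 0.0, 1.524]
contact_force: [0.1, 0.0, -2.0]
opening: 0.0609
grip_force: 25.0
5.2833 [ 0.6328 -0.1364  0.2356] shift mm [ 0.7 -0.6  1.6] roll -0.001 open 0.0608981266661158 grip 25.000035166740417
```

```bash
python3 -m crank '[[-1,0.5,-0.5,1,0],[-1,0.5,-0.5,2,0],[-1,0.5,-0.5,2,0],[-1,0.5,-0.5,2,0]]'
python3 -m crank '[[0.6,0,0,0,0],[0.8,0,0,0,0],[1,0,0,0,0],[1,0,0,0,0],[1,0,0,0,0],[1,0,0,-20,0],[1,0,0,-50,0],[1,0,0,-90,0],[1,0,0,-120,0],[1,0,0,-120,0]]'
python3 go.py .4504 .0851 .19
```

```text
time: 5.62
tool_pos: [0.6323, -0.1358, 0.2333]
tool_rot: [3.141, 0.0, 1.524]
contact_force: [-0.2, 1.5, 2.7]
opening: 0.0608
grip_force: 25.0
time: 6.45
tool_pos: [0.6332, -0.1361, 0.3605]
tool_rot: [3.129, 0.003, 1.524]
contact_force: [1.2, -0.2, 0.3]
opening: 0.0922
grip_force: 0.0
6.45 [ 0.6332 -0.1361  0.3605] shift mm [ 212.4 -193.1    8.3] roll -0.001 open 0.09224719906559718 grip 0.0
```

```bash
python3 -m crank '[[1,30,-27,0,0],[1,56,-51,0,0],[1,83,-76,0,0],[1,110,-100,0,0],[1,137,-125,0,0],[1,163,-149,0,0],[1,190,-173,0,0],[1,206,-188,0,0],[1,211,-193,0,0],[1,211,-193,0,0],[1,211,-193,0,0],[1,211,-193,0,0]]'
python3 go.py .4504 .0851 .051
```

```text
time: 7.45
tool_pos: [0.4503, 0.0832, 0.3527]
tool_rot: [3.141, 0.0, 1.523]
contact_force: [-0.3, -0.3, -0.1]
opening: 0.0922
grip_force: 0.0
7.45 [0.4503 0.0832 0.3527] shift mm [ 1.900e+00 -1.000e-01  1.427e+02] roll -0.002 open 0.09221321287244275 grip 0.0
```

```bash
python3 -m crank '[[1,2,0,35,0],[1,2,0,70,0],[1,2,0,100,0],[1,2,0,125,0],[1,2,0,142,0],[1,2,0,142,0],[1,2,0,142,0],[-1,2,0,142,0],[-1,2,0,142,0],[-1,2,0,142,0],[-1,2,0,142,0],[-1,2,0,142,0]]' 20
python3 -m crank '[[-1,0,0,0,0],[-1,0,0,0,0],[-1,0,0,0,0]]'
python3 -m crank '[[-1,0,0,-5,0],[-1,0,0,-20,0],[-1,0,0,-45,0],[-1,0,0,-75,0],[-1,0,0,-95,0],[-1,0,0,-100,0],[-1,0,0,-100,0],[-1,0,0,-100,0]]'
python3 go.py .636 -.0557 .15
```

```text
time: 8.45
tool_pos: [0.4496, 0.086, 0.2114]
tool_rot: [3.14, -0.0, 1.524]
contact_force: [0.1, -0.3, -0.7]
opening: 0.0631
grip_force: 0.0
time: 8.7
tool_pos: [0.4496, 0.0861, 0.211]
tool_rot: [3.141, -0.0, 1.524]
contact_force: [0.9, 0.2, 3.7]
opening: 0.052
grip_force: 20.0
time: 9.37
tool_pos: [0.4489, 0.086, 0.3098]
tool_rot: [-3.14, 0.0, 1.524]
contact_force: [-0.8, -0.0, -2.2]
opening: 0.0515
grip_force: 20.0
9.3667 [0.4489 0.086  0.3098] shift mm [-132.8  193.5    0.6] roll -0.001 open 0.05145066839763322 grip 20.00003457069397
```

```bash
python3 -m crank '[[-1,-10,15,0,0],[-1,-28,41,0,0],[-1,-48,70,0,0],[-1,-68,99,0,0],[-1,-88,128,0,0],[-1,-106,154,0,0],[-1,-120,175,0,0],[-1,-130,190,0,0],[-1,-133,193,0,0],[-1,-133,193,0,0],[-1,-133,193,0,0],[-1,-133,193,0,0]]'
python3 go.py .636 -.0557 .065
```

```text
time: 10.37
tool_pos: [0.6351, -0.055, 0.3098]
tool_rot: [-3.139, -0.001, 1.525]
contact_force: [1.0, -0.3, -1.7]
opening: 0.0518
grip_force: 20.0
10.3667 [ 0.6351 -0.055   0.3098] shift mm [-0.7  1.1 85.8] roll -0.0 open 0.051750511412031144 grip 20.000088214874268
```

```bash
python3 -m crank '[[-1,-1,1,20,0],[-1,-1,1,45,0],[-1,-1,1,65,0],[-1,-1,1,77,0],[-1,-1,1,81,0],[-1,-1,1,83,0],[-1,-1,1,84,0],[-1,-1,1,85,0],[-1,-1,1,85,0],[-1,-1,1,85,0]]'
python3 go.py .636 -.0557 .065
```

```text
time: 11.2
tool_pos: [0.6371, -0.057, 0.2266]
tool_rot: [3.14, 0.0, 1.524]
contact_force: [-1.2, -0.1, -2.2]
opening: 0.0517
grip_force: 20.0
11.2 [ 0.6371 -0.057   0.2266] shift mm [ 1.3 -1.2  2.6] roll -0.001 open 0.051650705298299154 grip 20.00003457069397
```

```bash
python3 -m crank '[[-1,1,-1,1,0],[-1,1,-1,2,0],[-1,1,-1,3,0],[-1,1,-1,3,0],[-1,1,-1,3,0]]'
python3 -m crank '[[0.3,0,0,0,0],[0.6,0,0,0,0],[1,0,0,0,0],[1,0,0,0,0],[1,0,0,0,0],[1,0,0,-20,0],[1,0,0,-50,0],[1,0,0,-90,0],[1,0,0,-110,0],[1,0,0,-110,0],[1,0,0,-110,0]]'
python3 go.py .4287 .2051 .175
```

```text
time: 11.62
tool_pos: [0.636, -0.0559, 0.2231]
tool_rot: [3.141, -0.0, 1.524]
contact_force: [-2.2, 0.1, 2.2]
opening: 0.0521
grip_force: 20.0
time: 12.53
tool_pos: [0.6361, -0.0559, 0.3341]
tool_rot: [3.138, 0.0, 1.524]
contact_force: [0.1, 0.7, 0.1]
opening: 0.0917
grip_force: 0.0
12.5333 [ 0.6361 -0.0559  0.3341] shift mm [ 251.  -219.4   -0.7] roll -0.001 open 0.0917012863480793 grip 0.0
```

```bash
python3 -m crank '[[1,30,-26,0,0],[1,58,-51,0,0],[1,88,-77,0,0],[1,118,-103,0,0],[1,148,-129,0,0],[1,178,-156,0,0],[1,208,-182,0,0],[1,235,-206,0,0],[1,251,-219,0,0],[1,251,-219,0,0],[1,251,-219,0,0],[1,251,-219,0,0]]'
python3 go.py .4287 .2051 .041
```

```text
time: 13.53
tool_pos: [0.4293, 0.2047, 0.3319]
tool_rot: [-3.14, 0.001, 1.524]
contact_force: [0.4, -0.6, -0.2]
opening: 0.0918
grip_force: 0.0
13.5333 [0.4293 0.2047 0.3319] shift mm [  0.5  -0.4 131.9] roll -0.001 open 0.09182281521534037 grip 0.0
```

```bash
python3 -m crank '[[1,0,0,35,0],[1,0,0,70,0],[1,0,0,100,0],[1,0,0,120,0],[1,0,0,131,0],[1,0,0,131,0],[-1,0,0,131,0],[-1,0,0,131,0],[-1,0,0,131,0],[-1,0,0,131,0],[-1,0,0,131,0],[-1,0,0,131,0]]' 15
python3 -m crank '[[-1,0,0,0,0],[-1,0,0,0,0],[-1,0,0,0,0],[-1,0,0,0,0]]'
python3 -m crank '[[-1,0,0,-5,0],[-1,0,0,-20,0],[-1,0,0,-45,0],[-1,0,0,-75,0],[-1,0,0,-95,0],[-1,0,0,-100,0],[-1,0,0,-100,0],[-1,0,0,-100,0]]'
python3 go.py .6397 .0242 .14
```

```text
time: 14.53
tool_pos: [0.4291, 0.2052, 0.2023]
tool_rot: [3.14, -0.0, 1.524]
contact_force: [0.4, -0.6, 0.3]
opening: 0.0566
grip_force: 0.0
time: 14.87
tool_pos: [0.429, 0.2052, 0.2019]
tool_rot: [3.141, -0.0, 1.524]
contact_force: [-0.3, 0.4, 3.6]
opening: 0.0426
grip_force: 15.0
time: 15.53
tool_pos: [0.4286, 0.205, 0.301]
tool_rot: [-3.141, 0.0, 1.524]
contact_force: [-0.2, -0.0, -1.7]
opening: 0.0427
grip_force: 15.0
15.5333 [0.4286 0.205  0.301 ] shift mm [-170.7  219.3    1.9] roll -0.001 open 0.042700399840823515 grip 14.999962002038956
```

```bash
python3 -m crank '[[-1,-12,15,0,0],[-1,-32,41,0,0],[-1,-53,68,0,0],[-1,-75,96,0,0],[-1,-97,125,0,0],[-1,-119,153,0,0],[-1,-140,180,0,0],[-1,-157,202,0,0],[-1,-168,216,0,0],[-1,-171,219,0,0],[-1,-171,219,0,0],[-1,-171,219,0,0]]'
python3 -m crank '[[-1,0,0,0,0],[-1,0,0,0,0]]'
python3 go.py .6397 .0242 .0555
```

```text
time: 16.53
tool_pos: [0.639, 0.0244, 0.2999]
tool_rot: [-3.138, -0.001, 1.524]
contact_force: [0.1, -0.1, -1.0]
opening: 0.0426
grip_force: 15.0
time: 16.7
tool_pos: [0.639, 0.0251, 0.3015]
tool_rot: [-3.141, -0.0, 1.525]
contact_force: [0.4, -0.6, -0.8]
opening: 0.0427
grip_force: 15.0
16.7 [0.639  0.0251 0.3015] shift mm [-0.9  0.8 87. ] roll 0.0 open 0.042691479761246355 grip 14.999936074018478
```

Contact is expected at TCP z≈0.214.

```bash
python3 -m crank '[[-1,-1,1,20,0],[-1,-1,1,45,0],[-1,-1,1,65,0],[-1,-1,1,77,0],[-1,-1,1,82,0],[-1,-1,1,84,0],[-1,-1,1,86,0],[-1,-1,1,87,0],[-1,-1,1,87,0],[-1,-1,1,87,0]]'
python3 go.py .6397 .0242 .0555
```

```text
time: 17.53
tool_pos: [0.6409, 0.023, 0.2156]
tool_rot: [3.14, -0.0, 1.524]
contact_force: [-0.1, 0.3, -1.1]
opening: 0.0426
grip_force: 15.0
17.5333 [0.6409 0.023  0.2156] shift mm [ 1.2 -1.3  1.1] roll -0.001 open 0.04264715473545819 grip 14.999884217977524
```

```bash
python3 -m crank '[[-1,1,-1,1,0],[-1,1,-1,1.5,0],[-1,1,-1,2,0],[-1,1,-1,2,0],[-1,1,-1,2,0]]'
python3 -m crank '[[0.2,0,0,0,0],[0.5,0,0,0,0],[1,0,0,0,0],[1,0,0,0,0],[1,0,0,0,0],[1,0,0,0,0],[1,0,0,-20,0],[1,0,0,-50,0],[1,0,0,-90,0],[1,0,0,-125,0],[1,0,0,-125,0],[1,0,0,-125,0]]'
python3 go.py .4347 -.2225 .18
```

```text
time: 17.95
tool_pos: [0.6397, 0.0242, 0.2139]
tool_rot: [3.141, -0.0, 1.524]
contact_force: [-2.7, 0.6, 6.2]
opening: 0.0429
grip_force: 15.0
time: 18.95
tool_pos: [0.64, 0.024, 0.3404]
tool_rot: [3.136, 0.0, 1.524]
contact_force: [-0.4, 0.1, -0.7]
opening: 0.0919
grip_force: 0.0
18.95 [0.64   0.024  0.3404] shift mm [-255.9 -193.5    0.4] roll -0.001 open 0.09189358035849982 grip 0.0
```

```bash
python3 -m crank '[[1,-30,-23,0,0],[1,-60,-45,0,0],[1,-90,-68,0,0],[1,-120,-91,0,0],[1,-150,-113,0,0],[1,-180,-136,0,0],[1,-210,-159,0,0],[1,-240,-181,0,0],[1,-256,-193,0,0],[1,-256,-193,0,0],[1,-256,-193,0,0],[1,-256,-193,0,0]]'
python3 go.py .4347 -.2225 .03
```

```text
time: 19.95
tool_pos: [0.435, -0.2222, 0.3368]
tool_rot: [-3.14, -0.001, 1.524]
contact_force: [0.0, 0.6, 0.6]
opening: 0.0919
grip_force: 0.0
19.95 [ 0.435  -0.2222  0.3368] shift mm [-5.000e-01 -1.000e-01  1.478e+02] roll -0.001 open 0.0919038517775787 grip 0.0
```

```bash
python3 -m crank '[[1,0,0,35,0],[1,0,0,70,0],[1,0,0,100,0],[1,0,0,125,0],[1,0,0,140,0],[1,0,0,147,0],[1,0,0,147,0],[1,0,0,147,0],[-1,0,0,147,0],[-1,0,0,147,0],[-1,0,0,147,0],[-1,0,0,147,0]]' 12
python3 -m crank '[[-1,0,0,0,0],[-1,0,0,0,0],[-1,0,0,0,0],[-1,0,0,0,0],[-1,0,0,0,0],[-1,0,0,0,0],[-1,0,0,0,0],[-1,0,0,0,0]]'
python3 -m crank '[[-1,0,0,-5,0],[-1,0,0,-20,0],[-1,0,0,-45,0],[-1,0,0,-80,0],[-1,0,0,-115,0],[-1,0,0,-135,0],[-1,0,0,-140,0],[-1,0,0,-140,0],[-1,0,0,-140,0]]'
python3 go.py .6432 .1039 .17
```

```text
time: 20.95
tool_pos: [0.4351, -0.2227, 0.1914]
tool_rot: [3.14, 0.001, 1.524]
contact_force: [-0.1, -0.1, 0.3]
opening: 0.0698
grip_force: 0.0
time: 21.62
tool_pos: [0.4349, -0.2227, 0.1907]
tool_rot: [-3.142, -0.0, 1.524]
contact_force: [-1.0, -1.0, -0.0]
opening: 0.0336
grip_force: 12.0
time: 22.37
tool_pos: [0.4346, -0.2224, 0.33]
tool_rot: [-3.141, -0.001, 1.524]
contact_force: [0.3, 0.3, 0.6]
opening: 0.0341
grip_force: 12.0
22.3667 [ 0.4346 -0.2224  0.33  ] shift mm [335.8 193.1   1.1] roll -0.001 open 0.03405343299144834 grip 11.999988108873367
```

```bash
python3 -m crank '[[-1,20,8,0,0],[-1,50,20,0,0],[-1,82,36,0,0],[-1,114,52,0,0],[-1,146,68,0,0],[-1,178,84,0,0],[-1,210,102,0,0],[-1,242,122,0,0],[-1,272,144,0,0],[-1,300,164,0,0],[-1,322,182,0,0],[-1,333,192,0,0]]'
python3 -m crank '[[-1,3,1,0,0],[-1,3,1,0,0],[-1,3,1,0,0],[-1,3,1,0,0]]'
python3 go.py .6432 .1039 .0435
```

```text
time: 23.37
tool_pos: [0.6433, 0.104, 0.3275]
tool_rot: [-3.138, -0.001, 1.526]
contact_force: [-0.1, -0.1, -0.2]
opening: 0.0337
grip_force: 12.0
time: 23.7
tool_pos: [0.6429, 0.1029, 0.33]
tool_rot: [-3.14, 0.0, 1.523]
contact_force: [-0.2, -0.3, -0.8]
opening: 0.0341
grip_force: 12.0
23.7 [0.6429 0.1029 0.33  ] shift mm [  1.1   0.5 127.5] roll -0.002 open 0.03405571007046938 grip 11.999909430742264
```

```bash
python3 -m crank '[[-1,1,0,25,0],[-1,1,0,55,0],[-1,1,0,85,0],[-1,1,0,105,0],[-1,1,0,118,0],[-1,1,0,122,0],[-1,1,0,124,0],[-1,1,0,126,0],[-1,1,0,126,0],[-1,1,0,126,0]]'
python3 go.py .6432 .1039 .0435
```

```text
time: 24.53
tool_pos: [0.6439, 0.1049, 0.2061]
tool_rot: [3.139, -0.0, 1.524]
contact_force: [0.3, -0.2, -0.9]
opening: 0.034
grip_force: 12.0
24.5333 [0.6439 0.1049 0.2061] shift mm [-1.  -0.7  3.6] roll -0.001 open 0.03403560382849852 grip 11.999945193529129
```

```bash
python3 -m crank '[[-1,-1,-0.5,1,0],[-1,-1,-0.5,2,0],[-1,-1,-0.5,2.5,0],[-1,-1,-0.5,3,0],[-1,-1,-0.5,3,0],[-1,-1,-0.5,3,0]]'
python3 -m crank '[[0,0,0,0,0],[0.5,0,0,0,0],[1,0,0,0,0],[1,0,0,0,0],[1,0,0,0,0],[1,0,0,0,0],[1,0,0,-15,0],[1,0,0,-45,0],[1,0,0,-85,0],[1,0,0,-125,0],[1,0,0,-165,0],[1,0,0,-180,0]]'
python3 -m crank '[[1,35,-15,0,0],[1,70,-30,0,0],[1,105,-45,0,0],[1,140,-60,0,0],[1,170,-75,0,0],[1,170,-75,0,0],[1,170,-75,0,0]]'
python3 -c "
from h import *
snap('top','top2');snap('side','side2')
a=cv2.imread('pics/top2.png')[120:280,160:480];b=cv2.imread('pics/side2.png')[120:280,180:420]
cv2.imwrite('pics/c.png',cv2.resize(a,None,fx=2.4,fy=2.4)); cv2.imwrite('pics/d.png',cv2.resize(b,None,fx=2.5,fy=2.5))
im=np.load('pics/top2.npz')['im'].astype(int); bl=(im.max(2)<45).astype(np.uint8)
for n,x,y,h in [('small',.6432,.1039,.063),('med',.6397,.0242,.079),('large',.636,-.0557,.095),('huge',.6323,-.1357,.111)]:
    q=np.load('pics/top2.npz'); p,_=cv2.projectPoints(np.array([[x,y,h]]),q['rvec'],q['tvec'],q['camera_matrix'],None);u,v=p.ravel().round().astype(int)
    m=np.zeros_like(bl);m[v-17:v+18,u-17:u+18]=1;k,l,st,c=cv2.connectedComponentsWithStats(bl*m);i=1+st[1:,4].argmax()
    print(n,p.ravel().round(1),c[i].round(1),st[i],(world('top2',*c[i],z=h)-[x,y,h]).round(4))
"
```

```text
time: 25.03
tool_pos: [0.643, 0.1039, 0.2027]
tool_rot: [3.141, -0.0, 1.524]
contact_force: [-2.6, -0.8, 3.6]
opening: 0.0336
grip_force: 12.0
time: 26.03
tool_pos: [0.6434, 0.104, 0.3886]
tool_rot: [3.132, -0.001, 1.524]
contact_force: [1.1, 0.2, 1.1]
opening: 0.0918
grip_force: 0.0
time: 26.62
tool_pos: [0.5751, 0.279, 0.3818]
tool_rot: [3.142, 0.0, 1.527]
contact_force: [-0.2, -0.6, -0.2]
opening: 0.092
grip_force: 0.0
small [216.2 167.6] [217.  168.5] [209 161  16  16 195] [-0.0021 -0.0018 -0.    ]
med [252.7 167.1] [252.2 167.7] [243 158  20  20 315] [-0.0012  0.001  -0.    ]
large [290.4 166.8] [291.7 166.7] [278 155  29  26 539] [ 0.0001 -0.0027 -0.    ]
huge [329.3 166.5] [329.6 167. ] [314 153  32  30 718] [-0.0012 -0.0005 -0.    ]
```

View pics/c.png

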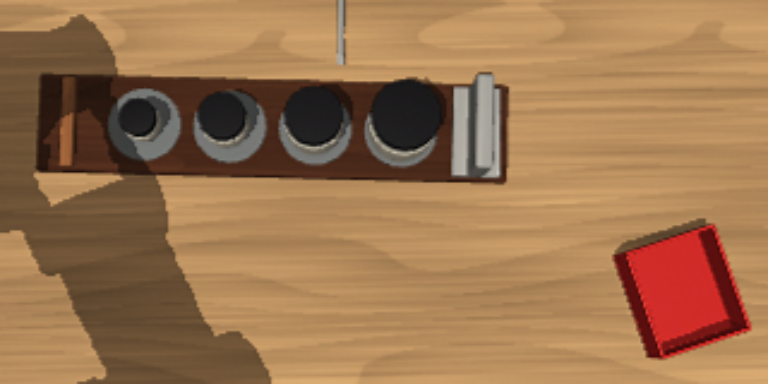

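View pics/d.png

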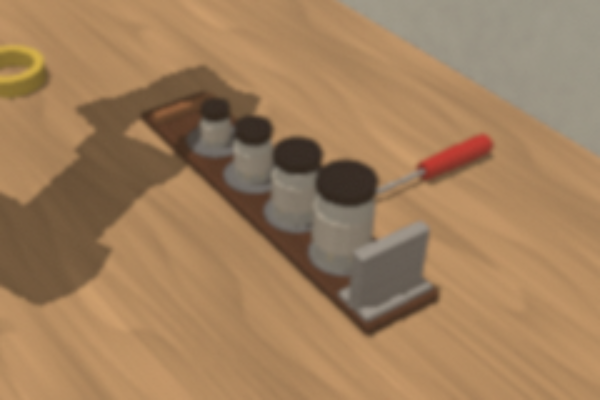

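The crops show all four jars upright and centred on their pads to within about 3 mm. They run huge to small from the bookend, the bin is untouched and the gripper is clear.

```bash
python3 -c "
from cell import ticket
print(ticket.hand_in())"
```

```text
the job is handed in; nothing more can be done
None
```

I placed all four jars upright on their pads, centred to within about 3 mm, largest by the bookend down to smallest; the bin was not touched, and I handed the job in at about 27 s, with no verdict returned.

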